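# Sort a pile of bench odds and ends onto shadow plates

### The job

A nut, a pine block, a cork sanding block and a plywood offcut are piled up on the bench. Take the pile apart and lay each piece on the grey plate whose dark outline fits its shape and size: flat, the same way up as now, centred and square in the outline (the nut may be turned any way). Let no piece topple over, and leave the paint jar and the tape measure where they stand.

Things in the scene. Friction and masses are not known exactly. Their poses are not given: they have to be found in the camera images.
- nut: steel hexagon nut, 22 mm across flats (along its x), 25 mm across corners (along its y), 10 mm high; lies flat on top of the pile, on the pine block. Origin at the centre of its underside, z up. About 10 to 25 g.
- pine_block: pine packing block, 34 mm (x) by 52 mm (y) by 30 mm high (z), second in the pile, on the sanding block. Origin at the centre of its underside. About 25 g.
- sanding_block: brown cork sanding block, 46 mm (x) by 75 mm (y) by 24 mm high (z), third in the pile, on the plywood offcut. Origin at the centre of its underside. About 40 g.
- ply_offcut: pale flat plywood offcut with one clipped corner, 62 mm (x) by 105 mm (y) by 10 mm thick (z), at the bottom of the pile, lying on the bench. Origin at the centre of its underside. About 20 g.
- plate_nut: grey plate 90 x 134 x 4 mm, fixed to the bench, with a small screw in each corner and in its middle a dark outline: a small hexagon 42 mm across corners (for the nut, any turn will do). Origin at the middle of the plate's underside; the top is at z = 4 mm and the outline is centred on the origin. z up, x along the short side of plate, y along the long side.
- plate_block: grey plate 90 x 134 x 4 mm, fixed to the bench, with a small screw in each corner and in its middle a dark outline: the smallest rectangle, 46 x 64 mm (for the pine block, either end first). Origin at the middle of the plate's underside; the top is at z = 4 mm and the outline is centred on the origin. z up, x along the short side of plate and outline, y along the long side.
- plate_sanding: grey plate 90 x 134 x 4 mm, fixed to the bench, with a small screw in each corner and in its middle a dark outline: the middle rectangle, 58 x 87 mm (for the sanding block, either end first). Origin at the middle of the plate's underside; the top is at z = 4 mm and the outline is centred on the origin. z up, x along the short side of plate and outline, y along the long side.
- plate_offcut: grey plate 90 x 134 x 4 mm, fixed to the bench, with a small screw in each corner and in its middle a dark outline: the largest rectangle, 74 x 117 mm (for the plywood offcut, either end first). Origin at the middle of the plate's underside; the top is at z = 4 mm and the outline is centred on the origin. z up, x along the short side of plate and outline, y along the long side.
- paint_jar: grey paint jar with a white cap, 30 mm across and 42 mm high, stands loose on the bench amid the work; to be left alone. Origin at the centre of its underside.
- tape_measure: yellow tape measure, 36 (x) by 72 (y) by 58 mm high, stands loose on the bench near the work; to be left alone. Origin at the centre of its underside.

How it is judged:
At the end, for the whole second after the job is handed in: Each of the four pieces lies flat (within 0.12 rad), right way up and at rest on the top of its own plate, its centre within 12 mm of the outline's centre and, except for the nut, its sides within 0.2 rad of the outline's (either end first) (horizontal distance between nut and plate_nut below 0.012 m and z of nut in the frame of plate_nut between 0 and 0.008 m and angle between each of nut, pine_block, sanding_block, ply_offcut's own z axis and vertical below 0.12 rad and linear speed of each of nut, pine_block, sanding_block, ply_offcut below 0.02 m/s and horizontal distance between pine_block and plate_block below 0.012 m and z of pine_block in the frame of plate_block between 0 and 0.008 m and angle between the x axis of pine_block and the x axis of plate_block, either way round below 0.2 rad and horizontal distance between sanding_block and plate_sanding below 0.012 m and z of sanding_block in the frame of plate_sanding between 0 and 0.008 m and angle between the x axis of sanding_block and the x axis of plate_sanding, either way round below 0.2 rad and horizontal distance between ply_offcut and plate_offcut below 0.012 m and z of ply_offcut in the frame of plate_offcut between 0 and 0.008 m and angle between the x axis of ply_offcut and the x axis of plate_offcut, either way round below 0.2 rad); the robot touches nothing.
It fails at once if a piece of the pile toppled over (angle between any of nut, pine_block, sanding_block, ply_offcut's own z axis and vertical above 0.8 rad).
It fails at once if the paint jar was moved more than 20 mm (distance of paint_jar from where it was at the start of the episode above 0.02 m).
It fails at once if the tape measure was moved more than 20 mm (distance of tape_measure from where it was at the start of the episode above 0.02 m).
It also fails if it takes over 115 s, if anything falls off the work surface, if the arm or the gripper's body presses on something with over 40 N, if the wrist force passes 120 N, or if a joint passes its speed limit or range.

### The arm

A 6-joint arm with a two-finger parallel gripper is mounted at the origin on a cart in front of the work surface, level with it; the furniture and walls round the work are solid. World frame = base frame: x ahead of the robot, y to its left, z up, the work surface at z = 0. Lengths are in m, angles in rad, forces in N, time in s.
With the tool pointing down it reaches from about 0.25 to 0.775 m from the base axis. Payload 4 kg.
Tool frame: the origin (TCP) lies midway between the tips of the shut fingers; the grasp point (between the pads) lies arm.grip_point_offset behind it (arm.grip_point_offset is the distance from the TCP to the grasp point, in m); z points along the fingers, y is the line along which they close (so a half turn about z gives the same grasp; the last joint's range is limited). The gripper opens to 94 mm and grips with 3 to 60 N. Pads are 16 mm wide; open, the fingers measure 119 mm over their backs; the gripper's body (75 mm by 177 mm) begins 78 mm behind the grasp point.
Start: joints at [1.147, 0.087, 1.371, -0, 1.684, -0.103], TCP at [0.173, 0.522, 0.206] pointing down, gripper open.
Joint ranges: [-3.1, 3.1], [-0.76, 2.03], [0.27, 2.55], [-1.08, 4.22], [0.17, 2.65], [-2.57, 2.57]. Speed limits (rad/s): [2.79, 2.79, 3.14, 3.14, 3.14, 3.14].

### API

Orientations are given as a unit quaternion [x, y, z, w].
In Python, from station import arm gives the robot as it stands. The module is installed in compiled form; this text tells all that it offers.
- The arm moves only by the tool jog_arm, never from a script. Its arguments are lists of equal length, an entry for each row: "grip": the closure, from -1 (fully open) to 1 (shut), so that 0 is half open; "offset": the shift along the tool's x, y, z in units of 60 mm (1.0 is 60 mm), a list of three; "roll": the turn about the tool's z in units of 6 degrees (1.0 is 6 degrees). A call has 1 to 5 rows; each row shifts and turns the commanded pose from where the row before left it, along the tool's axes as they then stand; what a row does not reach is not made up. A row lasts 1/8 s, in which the tool goes at most 62.5 mm and 10.7 degrees, less where a joint would pass 70% of its speed; a pose out of reach is approached as far as the arm can. A call is refused whole if a number of a shift passes 1 or a number of a turn 1, either way. A call with a gripper value outside its range is refused whole. The fingers move at their own pace and stop on an object; the grip force is fixed at half the most. Time passes only in rows, so rows that do not move let the fingers close. It gives the time, the measured TCP pose, the force, the opening and the grip force at its end, in the units of the state.
- arm.sense(): the state, without advancing time (a new reading comes with each control period).
- arm.grab_frame(name): name is "side" or "top"; returns the picture (400x640x3 uint8, red, green, blue); there is no depth.
- arm.camera_params(name): a dict with "camera_matrix" (3x3 intrinsics, pixels), "view" (4x4, takes a point from world to camera coordinates). Camera axes: x right, y up, looking along -z (the intrinsics and any distortion apply to the point x, -y, -z); pixel columns grow to the right and rows downward; lengths in m; the calibration is good to about 2 mm. A picture is of the moment at which its call begins. camera_params takes no time and is no camera call.
- arm.sign_off(): hands the job in; it is judged then, once.
The state is a dict: "time": time; "joint_positions": joint angles; "qvel": joint speeds; "effort": joint torques, N m; "ee_pos": TCP position; "orientation": TCP orientation; "ft_force": force on the tool from outside, world axes, zero at the start; "ft_torque": the same for the moment, N m; "grip_width": opening from 0.0 (shut) to 1.0 (fully open); "finger_force": force on a finger pad.
Only numpy, scipy, OpenCV 4.12 (cv2) and the standard library are available. Lean on these libraries where they do the work, as an engineer would, in place of code of your own. Each camera call takes 0.05 s, during which the arm holds its last target. There are 200 camera calls.

## Working session

There is one attempt and no reset: what is moved stays moved. The work goes in short steps, Python scripts to look and compute and a tool call to move; the robot and the scene stay as the last step left them, time stands still between calls to the robot, and variables do not carry over. Pictures are saved under pics/ and viewed, at most 14 in all, crops included, and the job is handed in when it is done.

Besides the shell and the picture viewer there is one more tool, called by a JSON object that holds its "name" and its "arguments", one argument or row to a line. jog_arm: Moves the arm, as the interface text tells. Its arguments: {"type":"object","properties":{"grip":{"type":"array","items":{"type":"number"}},"offset":{"type":"array","items":{"type":"array","items":{"type":"number"}}},"roll":{"type":"array","items":{"type":"number"}}},"required":["grip","offset","roll"]}

```bash
mkdir -p pics; cat > h.py <<'E'
from station import arm
import numpy as np, cv2
def cam(n):
    p=arm.camera_params(n); return np.array(p["camera_matrix"]),np.array(p["view"]),p
def ray(n,uv,z):
    K,V,_=cam(n); d=np.linalg.inv(K)@np.array([uv[0],uv[1],1.]); d=d*[1,-1,-1]
    R=V[:3,:3];c=-R.T@V[:3,3]; w=R.T@d
    return c+w*(z-c[2])/w[2]
def proj(n,P):
    K,V,_=cam(n); q=V[:3,:3]@np.array(P)+V[:3,3]; q=K@(q*[1,-1,-1]); return q[:2]/q[2]
def save(n,f):
    im=arm.grab_frame(n)[:,:,::-1].copy(); cv2.imwrite('pics/'+f,im); return im
E
python3 - <<'E'
from h import *
for n in("top","side"):
    save(n,n+'0.png'); K,V,p=cam(n); print(p.keys(),K.tolist(),(-V[:3,:3].T@V[:3,3]).round(3))
s=arm.sense(); print(s,arm.grip_point_offset)
E
```

```text
dict_keys(['camera_matrix', 'view']) [[464.53572499246496, 0.0, 317.4742018022833], [0.0, 464.53572499246496, 194.89805402326937], [0.0, 0.0, 1.0]] [ 0.285 -0.003  1.301]
dict_keys(['camera_matrix', 'view']) [[370.700463952859, 0.0, 319.19234642702145], [0.0, 370.700463952859, 201.51104937154227], [0.0, 0.0, 1.0]] [ 0.129 -0.574  0.671]
{'time': 0.1, 'joint_positions': array([ 1.14691500e+00,  8.78838087e-02,  1.37207925e+00, -3.13867082e-05,
        1.68365884e+00, -1.03102885e-01]), 'qvel': array([-0.00106922, -0.00200269, -0.00321132, -0.00028725,  0.00045345,
       -0.00114597]), 'effort': array([ 1.16696665e-03, -3.41256344e+01, -3.03299940e+01,  7.18087354e-02,
        3.05134663e-02, -1.11075067e-04]), 'ee_pos': array([0.17322367, 0.52147246, 0.20443189]), 'orientation': array([ 1.59704092e-01,  9.87164410e-01, -9.83663826e-04, -2.49204566e-04]), 'ft_force': array([-0.38525384,  0.54858629, -0.32676232]), 'ft_torque': array([-0.06541009,  0.03793998,  0.04047196]), 'finger_force': 0.0, 'grip_width': 0.9992837063754695} 0.0188
```

View pics/top0.png

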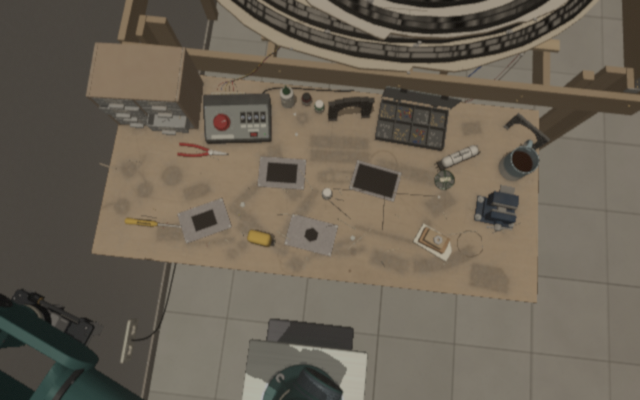

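View pics/side0.png

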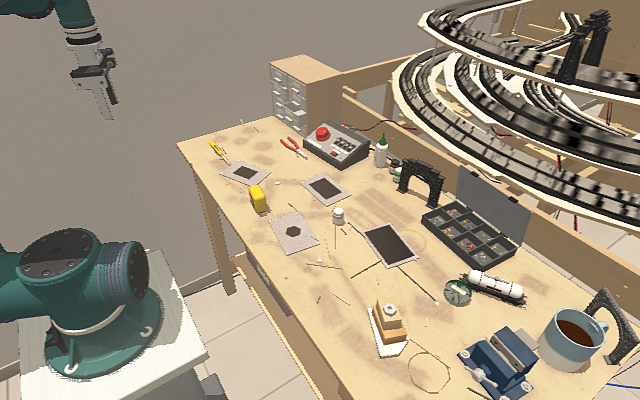

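The top view shows the nut plate at (311,234), block plate (204,220), sanding plate (282,173), offcut plate (376,180), jar (327,193), tape (261,239) and the pile at about (434,241).

```bash
cat > m.py <<'E'
from h import *
im=cv2.imread('pics/top0.png'); g=im.max(2)
for name,c in dict(nut=(311,234),block=(204,220),sand=(282,173),off=(376,180)).items():
    m=np.zeros_like(g); x,y=c; r=32; m[y-r:y+r,x-r:x+r]=(g[y-r:y+r,x-r:x+r]<75)
    n,l,st,ce=cv2.connectedComponentsWithStats(m); k=l[y,x]
    cs,_=cv2.findContours((l==k).astype('u1'),0,1); c0=max(cs,key=cv2.contourArea)
    P=np.array([ray('top',p,.004)[:2] for p in c0[:,0]],'f4')
    (a,b),(w,h),an=cv2.minAreaRect(P); C=ray('top',ce[k],.004)
    print(name,C.round(4),'rect',round(a,4),round(b,4),round(w,3),round(h,3),'long axis deg',round(an+(90 if h>w else 0),1))
crop=lambda f,x,y,w,h,s:cv2.resize(cv2.imread('pics/'+f)[y:y+h,x:x+w],None,fx=s,fy=s,interpolation=2)
a=crop('top0.png',404,212,60,60,9);b=crop('side0.png',356,290,60,80,6.75)
cv2.imwrite('pics/pile.png',np.hstack([a,cv2.resize(b,(260*1,540)) if 0 else cv2.copyMakeBorder(b,0,0,0,0,0)])[:, :800] if a.shape[0]==b.shape[0] else a)
print(a.shape,b.shape)
E
python3 m.py
```

```text
nut [0.449  0.0262 0.004 ] rect 0.4489 0.0257 0.034 0.03 long axis deg 51.3
block [0.4565 0.3307 0.004 ] rect 0.4566 0.3306 0.042 0.061 long axis deg 117.0
sand [0.6183 0.1305 0.004 ] rect 0.6184 0.1305 0.055 0.083 long axis deg 92.1
off [ 0.6247 -0.1401  0.004 ] rect 0.6248 -0.1399 0.114 0.071 long axis deg 79.9
(540, 540, 3) (540, 405, 3)
```

View pics/pile.png

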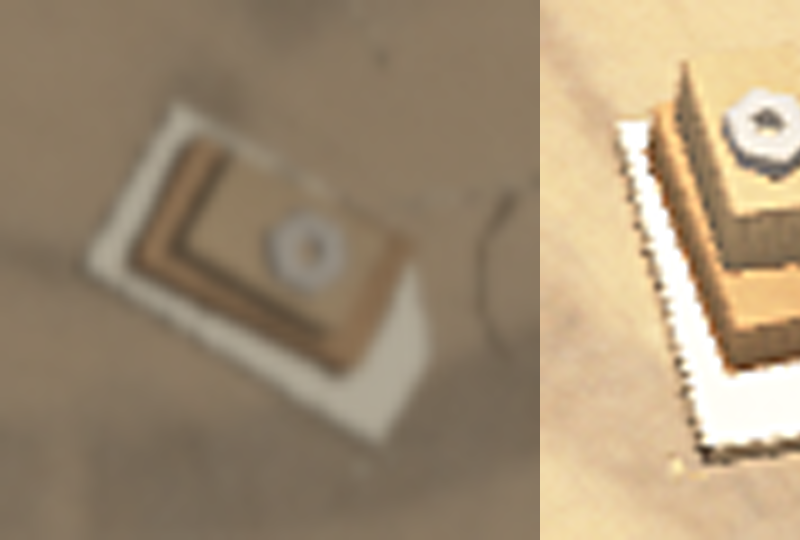

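```bash
cat >> h.py <<'E'
def yaw(s=None):
    s=s or arm.sense(); q=s["orientation"]; return np.degrees(2*np.arctan2(q[1],q[0]))
def plan(x,y,z,close=None,per=1.0):
    """rows to TCP x,y,z with closing axis at angle close (deg, world), turning the shortest way within joint 6"""
    s=arm.sense(); p=np.array(s["ee_pos"]); ps=yaw(s); d=np.array([x,y,z])-p; dr=0
    if close is not None:
        q1=np.degrees(np.arctan2(y,x))
        c=[close+90+180*k for k in range(-4,5)]
        c=[a for a in c if abs(q1+90-((a-ps+180)%360-180+Q(s,ps)))<140]
        dr=min([((a-ps+180)%360-180) for a in c],key=abs)
    n=max(1,int(np.ceil(max(np.abs(d).max()/.06/.85,np.linalg.norm(d)/.06,abs(dr)/6))))
    print('at',p.round(4),'close',round((ps-90)%180,1),'turn',round(dr,1),'rows',n,'grip',round(s['grip_width'],3))
    for i in range(n):
        a=np.radians(ps-0); X=np.array([np.cos(a),np.sin(a),0]);Y=np.array([np.sin(a),-np.cos(a),0])
        st=d/n/.06; print([round(float(v),2) for v in (st@X,st@Y,-st[2])],'roll',round(-dr/n/6,2)); ps+=dr/n
def Q(s,ps):
    # continuous yaw from joints
    return np.degrees(s["joint_positions"][0]-s["joint_positions"][5])+90
E
python3 - <<'E'
from h import *
def P(c,z): return ray('top',(404+c[0]/9-.5+.05,212+c[1]/9-.5+.05),z)[:2]
print('nut',P((307,250),.074))
for n,z,cs in (('off',.01,[(180,103),(90,265),(382,440)]),('sand',.034,[(195,145),(135,262),(345,372),(410,245)]),('pine',.064,[(222,152),(185,248),(328,330),(365,215)])):
    W=np.array([P(c,z) for c in cs]); L=np.linalg.norm(np.diff(W,axis=0),axis=1)
    e=W[2]-W[1]; print(n,'centre',((W[0]+W[2])/2).round(4),'sides',L.round(3),'long deg',np.degrees(np.arctan2(e[1],e[0])).round(1)%180)
print('jar',ray('top',(327,193),.042),'tape',ray('top',(261,239),.058))
# side nut check
u=(356+230/6.75,290+125/6.75); print('side nut',u,ray('side',u,.074))
plan(.45,-.24,.2,60)
E
```

```text
nut [ 0.46412424 -0.31116977]
off centre [ 0.4663 -0.3193] sides [0.059 0.103] long deg 64.7
sand centre [ 0.4663 -0.31  ] sides [0.041 0.07  0.044] long deg 68.1
pine centre [ 0.4673 -0.304 ] sides [0.031 0.048 0.037] long deg 65.7
jar [ 0.56389642 -0.00634558  0.042     ] tape [0.41524746 0.15634907 0.058     ]
side nut (390.0740740740741, 308.51851851851853) [ 0.46358305 -0.31472009  0.074     ]
at [0.1732 0.5215 0.2044] close 71.6 turn -11.6 rows 15 grip 0.999
[-0.56, -0.71, 0.0] roll 0.13
[-0.57, -0.7, 0.0] roll 0.13
[-0.58, -0.69, 0.0] roll 0.13
[-0.59, -0.68, 0.0] roll 0.13
[-0.6, -0.67, 0.0] roll 0.13
[-0.61, -0.67, 0.0] roll 0.13
[-0.61, -0.66, 0.0] roll 0.13
[-0.62, -0.65, 0.0] roll 0.13
[-0.63, -0.64, 0.0] roll 0.13
[-0.64, -0.63, 0.0] roll 0.13
[-0.65, -0.62, 0.0] roll 0.13
[-0.66, -0.62, 0.0] roll 0.13
[-0.67, -0.61, 0.0] roll 0.13
[-0.67, -0.6, 0.0] roll 0.13
[-0.68, -0.59, 0.0] roll 0.13
```

```bash
python3 - <<'E'
import re
t=open('h.py').read()
a=t.index("        q1=np"); b=t.index("    n=max(1"); t=t[:a]+"        dr=(close+90)%180-ps%360\n"+t[b:]
t=t[:t.index("def Q")]
open('h.py','w').write(t)
from h import *
plan(.462,-.312,.2,155.5)
E
```

```text
at [0.1732 0.5215 0.2044] close 71.6 turn -96.1 rows 17 grip 0.999
[-0.53, -0.69, 0.0] roll 0.94
[-0.59, -0.63, 0.0] roll 0.94
[-0.65, -0.57, 0.0] roll 0.94
[-0.7, -0.5, 0.0] roll 0.94
[-0.75, -0.43, 0.0] roll 0.94
[-0.79, -0.36, 0.0] roll 0.94
[-0.82, -0.28, 0.0] roll 0.94
[-0.84, -0.19, 0.0] roll 0.94
[-0.86, -0.11, 0.0] roll 0.94
[-0.86, -0.02, 0.0] roll 0.94
[-0.86, 0.06, 0.0] roll 0.94
[-0.85, 0.15, 0.0] roll 0.94
[-0.83, 0.23, 0.0] roll 0.94
[-0.81, 0.31, 0.0] roll 0.94
[-0.77, 0.39, 0.0] roll 0.94
[-0.73, 0.46, 0.0] roll 0.94
[-0.68, 0.53, 0.0] roll 0.94
```

{"name": "jog_arm", "arguments": {
  "grip": [0,0,0,0,0],
  "offset": [
    [-0.53,-0.69,0],
    [-0.59,-0.63,0],
    [-0.65,-0.57,0],
    [-0.7,-0.5,0],
    [-0.75,-0.43,0]
  ],
  "roll": [0.94,0.94,0.94,0.94,0.94]
}}

```text
time: 0.72
ee_pos: [0.2585, 0.2753, 0.205]
orientation: [0.397, 0.918, -0.0, 0.0]
ft_force: [1.0, -0.2, -0.4]
grip_width: 0.517
finger_force: 0.0
```

{"name": "jog_arm", "arguments": {
  "grip": [0,0,0,0,0],
  "offset": [
    [-0.79,-0.36,0],
    [-0.82,-0.28,0],
    [-0.84,-0.19,0],
    [-0.86,-0.11,0],
    [-0.86,-0.02,0]
  ],
  "roll": [0.94,0.94,0.94,0.94,0.94]
}}

```text
time: 1.35
ee_pos: [0.3438, 0.0304, 0.2052]
orientation: [0.609, 0.793, 0.0, 0.0]
ft_force: [-0.1, -0.7, 0.1]
grip_width: 0.501
finger_force: 0.0
```

{"name": "jog_arm", "arguments": {
  "grip": [0,0,0,0,0],
  "offset": [
    [-0.86,0.06,0],
    [-0.85,0.15,0],
    [-0.83,0.23,0],
    [-0.81,0.31,0],
    [-0.77,0.39,0]
  ],
  "roll": [0.94,0.94,0.94,0.94,0.94]
}}

```text
time: 1.98
ee_pos: [0.4299, -0.214, 0.2049]
orientation: [0.784, 0.621, 0.0, -0.0]
ft_force: [-0.1, 0.4, 1.1]
grip_width: 0.503
finger_force: 0.0
```

{"name": "jog_arm", "arguments": {
  "grip": [0,0,0,0],
  "offset": [
    [-0.73,0.46,0],
    [-0.68,0.53,0],
    [0,0,0],
    [0,0,0]
  ],
  "roll": [0.94,0.94,0,0]
}}

```text
time: 2.48
ee_pos: [0.4636, -0.3094, 0.2047]
orientation: [0.84, 0.543, -0.0, -0.001]
ft_force: [-0.3, -0.4, 0.1]
grip_width: 0.505
finger_force: 0.0
```

```bash
python3 - <<'E'
from h import *
plan(.4635,-.3125,.067,155.5)
a=save('side','s1.png')[230:360,330:450]
cv2.imwrite('pics/s1c.png',cv2.resize(a,None,fx=5,fy=4.6,interpolation=2))
E
```

```text
at [ 0.4636 -0.3094  0.2047] close 155.8 turn -0.3 rows 3 grip 0.505
[-0.02, 0.01, 0.77] roll 0.01
[-0.02, 0.01, 0.77] roll 0.01
[-0.02, 0.01, 0.77] roll 0.01
```

View pics/s1c.png

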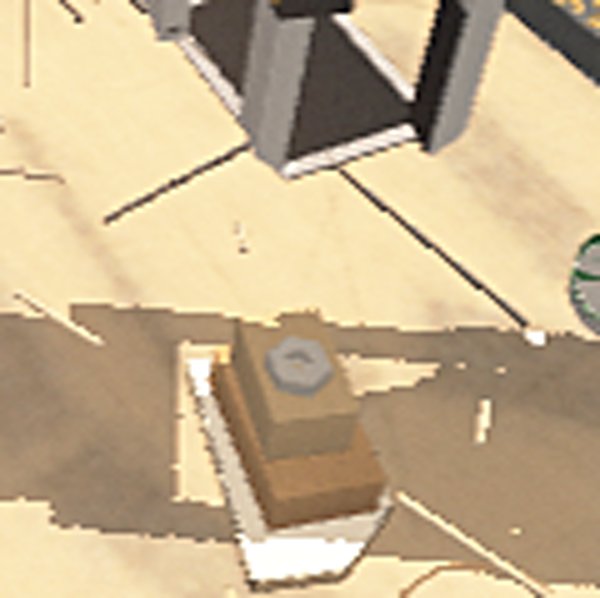

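The side view shows the gripper above the pile, aligned with it, with the nut at about (390,309). I go down and close.

{"name": "jog_arm", "arguments": {
  "grip": [0,0,0,0,0],
  "offset": [
    [-0.02,0.01,0.77],
    [-0.02,0.01,0.77],
    [-0.02,0.01,0.5],
    [0,0,0.25],
    [0,0,0]
  ],
  "roll": [0,0,0,0,0]
}}

```text
time: 3.15
ee_pos: [0.4639, -0.3129, 0.0679]
orientation: [0.84, 0.543, -0.0, -0.001]
ft_force: [0.2, -0.6, 0.2]
grip_width: 0.501
finger_force: 0.0
```

{"name": "jog_arm", "arguments": {
  "grip": [1,1,1,1,1],
  "offset": [
    [0,0,0],
    [0,0,0],
    [0,0,0],
    [0,0,0],
    [0,0,0]
  ],
  "roll": [0,0,0,0,0]
}}

```text
time: 3.78
ee_pos: [0.4647, -0.3145, 0.0692]
orientation: [0.84, 0.543, 0.0, 0.001]
ft_force: [0.7, 0.9, 4.7]
grip_width: 0.221
finger_force: 30.0
```

{"name": "jog_arm", "arguments": {
  "grip": [1,1,1,1],
  "offset": [
    [0,0,-0.3],
    [0,0,-0.7],
    [0,0,-0.7],
    [0,0,0]
  ],
  "roll": [0,0,0,0]
}}

```text
time: 4.28
ee_pos: [0.4661, -0.3156, 0.1754]
orientation: [0.84, 0.543, 0.001, 0.004]
ft_force: [0.6, -0.6, -0.1]
grip_width: 0.217
finger_force: 30.0
```

```bash
python3 - <<'E'
from h import *
plan(.449,.026,.16,155.5)
a=save('side','s2.png')[230:360,330:450]
cv2.imwrite('pics/s2c.png',cv2.resize(a,None,fx=4,fy=4,interpolation=2))
E
```

```text
at [ 0.4661 -0.3156  0.1754] close 155.7 turn -0.2 rows 7 grip 0.217
[0.72, -0.37, 0.04] roll 0.01
[0.72, -0.37, 0.04] roll 0.01
[0.72, -0.37, 0.04] roll 0.01
[0.72, -0.37, 0.04] roll 0.01
[0.72, -0.37, 0.04] roll 0.01
[0.72, -0.37, 0.04] roll 0.01
[0.72, -0.37, 0.04] roll 0.01
```

View pics/s2c.png

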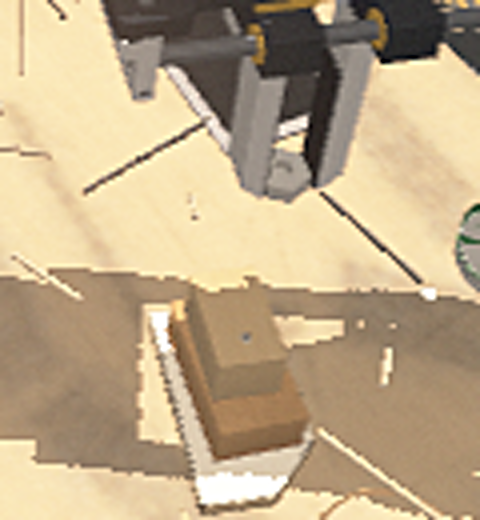

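{"name": "jog_arm", "arguments": {
  "grip": [1,1,1,1,1],
  "offset": [
    [0.72,-0.37,0],
    [0.72,-0.37,0],
    [0.72,-0.37,0],
    [0.72,-0.37,0.1],
    [0.72,-0.37,0.1]
  ],
  "roll": [0,0,0,0,0]
}}

```text
time: 4.95
ee_pos: [0.4503, -0.0697, 0.156]
orientation: [0.84, 0.543, -0.001, -0.001]
ft_force: [0.1, 0.4, -0.1]
grip_width: 0.228
finger_force: 30.0
```

{"name": "jog_arm", "arguments": {
  "grip": [1,1,1,1,1],
  "offset": [
    [0.72,-0.37,0],
    [0.72,-0.37,0],
    [0,0,0.6],
    [0,0,0.6],
    [0,0,0]
  ],
  "roll": [0,0,0,0,0]
}}

```text
time: 5.58
ee_pos: [0.4428, 0.026, 0.0815]
orientation: [0.84, 0.543, -0.004, -0.003]
ft_force: [-0.8, -0.3, 0.5]
grip_width: 0.219
finger_force: 30.0
```

```bash
python3 - <<'E'
from h import *
plan(.449,.026,.0105,155.5)
a=save('side','s3.png')[170:280,260:380]
cv2.imwrite('pics/s3c.png',cv2.resize(a,None,fx=4,fy=4,interpolation=2))
E
```

```text
at [0.4428 0.026  0.0815] close 155.8 turn -0.3 rows 2 grip 0.219
[0.02, 0.05, 0.59] roll 0.02
[0.02, 0.05, 0.59] roll 0.02
```

View pics/s3c.png

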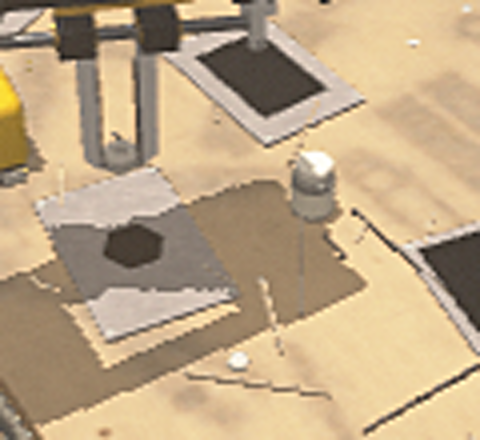

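The nut hangs over its plate's hexagon (about px (293,231)). Lower and release.

{"name": "jog_arm", "arguments": {
  "grip": [1,1,1,1,1],
  "offset": [
    [0.02,0.05,0.5],
    [0.02,0.05,0.4],
    [0,0,0.2],
    [0,0,0.08],
    [0,0,0]
  ],
  "roll": [0,0,0,0,0]
}}

```text
time: 6.25
ee_pos: [0.4537, 0.0251, 0.016]
orientation: [0.84, 0.543, 0.0, 0.0]
ft_force: [-0.4, -0.2, -0.0]
grip_width: 0.223
finger_force: 30.0
```

{"name": "jog_arm", "arguments": {
  "grip": [0.3,0.3,0.3,0.3],
  "offset": [
    [0,0,0],
    [0,0,0],
    [0,0,0],
    [0,0,-0.3]
  ],
  "roll": [0,0,0,0]
}}

```text
time: 6.75
ee_pos: [0.4518, 0.0254, 0.0322]
orientation: [0.84, 0.543, -0.001, -0.001]
ft_force: [0.5, 0.6, 0.3]
grip_width: 0.346
finger_force: 0.0
```

{"name": "jog_arm", "arguments": {
  "grip": [0.3,0.3,0.3,0.3],
  "offset": [
    [0,0,-0.7],
    [0,0,-0.9],
    [0,0,-0.9],
    [0,0,0]
  ],
  "roll": [0,0,0,0]
}}

```text
time: 7.25
ee_pos: [0.4562, 0.0251, 0.189]
orientation: [0.84, 0.543, 0.005, 0.003]
ft_force: [-0.0, 0.0, -0.1]
grip_width: 0.35
finger_force: 0.0
```

```bash
python3 - <<'E'
from h import *
plan(.4665,-.3065,.16,155.5)
a=save('side','s4.png')[200:270,260:340];b=save('side','s4b.png')[290:360,350:430]
cv2.imwrite('pics/s4c.png',cv2.resize(np.hstack([a,b]),None,fx=5,fy=5,interpolation=2))
E
```

```text
at [0.4562 0.0251 0.189 ] close 155.7 turn -0.2 rows 7 grip 0.35
[-0.71, 0.35, 0.07] roll 0.01
[-0.71, 0.35, 0.07] roll 0.01
[-0.71, 0.35, 0.07] roll 0.01
[-0.71, 0.35, 0.07] roll 0.01
[-0.71, 0.35, 0.07] roll 0.01
[-0.71, 0.35, 0.07] roll 0.01
[-0.71, 0.35, 0.07] roll 0.01
```

View pics/s4c.png

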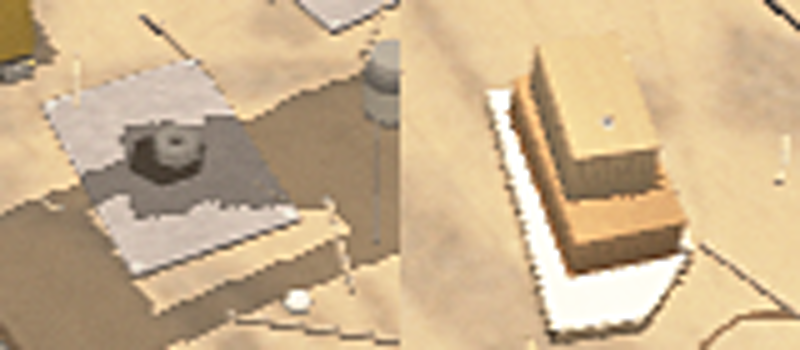

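The nut lies flat inside its hexagon at about px (295,229). The pile is intact, with the pine block's top corners at about px (378,299), (402,320) and (386,322).

```bash
python3 - <<'E'
from h import *
print('nut',ray('side',(260+177/5,200+147/5),.014))
P=lambda c,z:ray('side',(350+(c[0]-400)/5,290+c[1]/5),z)[:2]
for n,z,cs in (('pine',.064,[(538,43),(578,162),(660,150)]),('sand',.034,[(513,82),(575,243),(686,225)]),('off',.01,[(488,92),(552,328),(0,0)])):
    W=np.array([P(c,z) for c in cs]);e=W[1]-W[0]; print(n,W.round(3).tolist(),'c',((W[0]+W[2])/2).round(4),np.degrees(np.arctan2(e[1],e[0]))%180,np.linalg.norm(e))
E
```

```text
nut [0.45281393 0.01674374 0.014     ]
pine [[0.464, -0.28], [0.442, -0.328], [0.471, -0.341]] c [ 0.4675 -0.3106] 65.78762414675431 0.05239026875474793
sand [[0.46, -0.274], [0.435, -0.341], [0.474, -0.358]] c [ 0.4671 -0.3163] 68.99050619955213 0.0711001779897385
off [[0.461, -0.261], [0.416, -0.353], [0.314, -0.11]] c [ 0.3873 -0.1856] 64.17253955118368 0.10219055773964039
```

{"name": "jog_arm", "arguments": {
  "grip": [-0.3,-0.3,-0.3,-0.3,-0.3],
  "offset": [
    [-0.71,0.35,0],
    [-0.71,0.35,0],
    [-0.71,0.35,0],
    [-0.71,0.35,0],
    [-0.71,0.35,0]
  ],
  "roll": [0,0,0,0,0]
}}

```text
time: 7.98
ee_pos: [0.4601, -0.2129, 0.1803]
orientation: [0.84, 0.543, -0.001, -0.002]
ft_force: [0.3, -0.1, -0.4]
grip_width: 0.651
finger_force: 0.0
```

{"name": "jog_arm", "arguments": {
  "grip": [-0.3,-0.3,-0.3,-0.3],
  "offset": [
    [-0.71,0.35,0],
    [-0.71,0.35,0],
    [0,0,0.5],
    [0,0,0]
  ],
  "roll": [0,0,0,0]
}}

```text
time: 8.48
ee_pos: [0.462, -0.3055, 0.1477]
orientation: [0.84, 0.542, -0.002, -0.005]
ft_force: [0.5, 0.3, 0.3]
grip_width: 0.653
finger_force: 0.0
```

```bash
python3 - <<'E'
from h import *
plan(.4665,-.3065,.043,155.5)
E
```

```text
at [ 0.462  -0.3055  0.1477] close 155.7 turn -0.2 rows 3 grip 0.653
[0.01, 0.02, 0.58] roll 0.01
[0.01, 0.02, 0.58] roll 0.01
[0.01, 0.02, 0.58] roll 0.01
```

{"name": "jog_arm", "arguments": {
  "grip": [-0.3,-0.3,-0.3,-0.3,-0.3],
  "offset": [
    [0.02,0.02,0.6],
    [0,0.02,0.6],
    [0,0.02,0.4],
    [0,0,0.18],
    [0,0,0]
  ],
  "roll": [0,0,0,0,0]
}}

```text
time: 9.1
ee_pos: [0.4682, -0.3067, 0.0461]
orientation: [0.84, 0.543, -0.0, -0.001]
ft_force: [0.1, -0.6, 0.8]
grip_width: 0.651
finger_force: 0.0
```

{"name": "jog_arm", "arguments": {
  "grip": [1,1,1,1],
  "offset": [
    [0,0,0],
    [0,0,0],
    [0,0,0],
    [0,0,0]
  ],
  "roll": [0,0,0,0]
}}

```text
time: 9.6
ee_pos: [0.4688, -0.3077, 0.0473]
orientation: [0.84, 0.543, 0.0, 0.001]
ft_force: [0.1, 0.2, 2.5]
grip_width: 0.356
finger_force: 30.0
```

{"name": "jog_arm", "arguments": {
  "grip": [1,1,1,1,1],
  "offset": [
    [0,0,-0.3],
    [0,0,-0.7],
    [0,0,-0.7],
    [0,0,-0.7],
    [0,0,0]
  ],
  "roll": [0,0,0,0,0]
}}

```text
time: 10.22
ee_pos: [0.4704, -0.309, 0.1965]
orientation: [0.84, 0.543, 0.002, 0.005]
ft_force: [0.0, -1.0, 0.0]
grip_width: 0.36
finger_force: 30.0
```

```bash
python3 - <<'E'
from h import *
plan(.4565,.3306,.17,27)
im=save('top','t5.png')[206:266,280:340];b=save('side','s5.png')[270:350,360:440]
cv2.imwrite('pics/c5.png',np.hstack([cv2.resize(im,(400,400),interpolation=2),cv2.resize(b,(400,400),interpolation=2)]))
E
```

```text
at [ 0.4704 -0.309   0.1965] close 155.7 turn 51.3 rows 13 grip 0.36
[0.74, -0.35, 0.03] roll -0.66
[0.76, -0.3, 0.03] roll -0.66
[0.78, -0.25, 0.03] roll -0.66
[0.8, -0.19, 0.03] roll -0.66
[0.81, -0.14, 0.03] roll -0.66
[0.82, -0.08, 0.03] roll -0.66
[0.82, -0.03, 0.03] roll -0.66
[0.82, 0.03, 0.03] roll -0.66
[0.82, 0.09, 0.03] roll -0.66
[0.81, 0.14, 0.03] roll -0.66
[0.8, 0.2, 0.03] roll -0.66
[0.78, 0.25, 0.03] roll -0.66
[0.76, 0.3, 0.03] roll -0.66
```

View pics/c5.png

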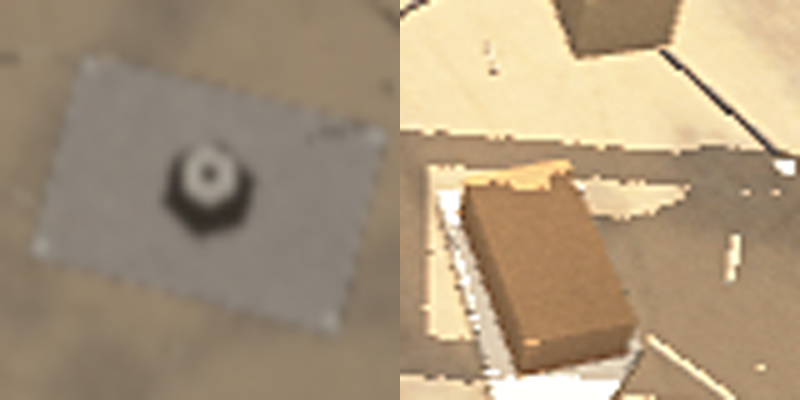

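Nut sits in its outline, about 6 mm off towards +x (px (311.5,232)); the pine block is held and the cork block is undisturbed. Carry on to the block plate.

{"name": "jog_arm", "arguments": {
  "grip": [1,1,1,1,1],
  "offset": [
    [0.74,-0.35,0.03],
    [0.76,-0.3,0.03],
    [0.78,-0.25,0.03],
    [0.8,-0.19,0.03],
    [0.81,-0.14,0.03]
  ],
  "roll": [-0.66,-0.66,-0.66,-0.66,-0.66]
}}

```text
time: 10.95
ee_pos: [0.4617, -0.0597, 0.179]
orientation: [0.733, 0.68, -0.001, -0.002]
ft_force: [0.6, 0.4, -0.8]
grip_width: 0.359
finger_force: 30.0
```

{"name": "jog_arm", "arguments": {
  "grip": [1,1,1,1,1],
  "offset": [
    [0.82,-0.08,0.03],
    [0.82,-0.03,0.03],
    [0.82,0.03,0.03],
    [0.82,0.09,0.03],
    [0.81,0.14,0.03]
  ],
  "roll": [-0.66,-0.66,-0.66,-0.66,-0.66]
}}

```text
time: 11.58
ee_pos: [0.4558, 0.1863, 0.17]
orientation: [0.606, 0.796, -0.002, -0.001]
ft_force: [0.1, -0.3, -0.6]
grip_width: 0.36
finger_force: 30.0
```

{"name": "jog_arm", "arguments": {
  "grip": [1,1,1,1,1],
  "offset": [
    [0.8,0.2,0.03],
    [0.78,0.25,0.03],
    [0.76,0.3,0.03],
    [0,0,0.5],
    [0,0,0]
  ],
  "roll": [-0.66,-0.66,-0.66,0,0]
}}

```text
time: 12.2
ee_pos: [0.4504, 0.3316, 0.1319]
orientation: [0.52, 0.854, -0.005, -0.002]
ft_force: [-0.6, -1.0, -0.4]
grip_width: 0.355
finger_force: 30.0
```

```bash
python3 - <<'E'
from h import *
plan(.4565,.3306,.0195,27)
E
```

```text
at [0.4504 0.3316 0.1319] close 27.3 turn -0.3 rows 3 grip 0.355
[-0.02, 0.03, 0.62] roll 0.02
[-0.02, 0.03, 0.62] roll 0.02
[-0.02, 0.03, 0.62] roll 0.02
```

{"name": "jog_arm", "arguments": {
  "grip": [1,1,1,1],
  "offset": [
    [-0.01,0.02,0.6],
    [0,0,0.6],
    [0,0,0.4],
    [0,0,0]
  ],
  "roll": [0,0,0,0]
}}

```text
time: 12.7
ee_pos: [0.4532, 0.331, 0.0388]
orientation: [0.521, 0.853, -0.003, -0.001]
ft_force: [-0.6, -0.5, 0.4]
grip_width: 0.363
finger_force: 30.0
```

```bash
python3 - <<'E'
from h import *
plan(.4565,.3306,.0185,27)
im=save('top','t6.png')
b=save('side','s6.png')[150:210,200:300]
cv2.imwrite('pics/c6.png',cv2.resize(b,None,fx=6,fy=6,interpolation=2))
g=im.max(2); x,y=311,234; m=np.zeros_like(g); m[y-12:y+12,x-14:x+14]=1
hsv=cv2.cvtColor(im,cv2.COLOR_BGR2HSV)
dark=(g<75)&(m>0); ys,xs=np.nonzero(dark); print('hull c',(xs.min()+xs.max())/2,(ys.min()+ys.max())/2)
br=(g>110)&(m>0)&(np.hypot(*np.indices(g.shape)[::-1]-np.array([311.5,232])[:,None,None])<6); ys,xs=np.nonzero(br)
print('nut',ray('top',(xs.mean(),ys.mean()),.014),len(xs))
E
```

```text
at [0.4532 0.331  0.0388] close 27.2 turn -0.2 rows 1 grip 0.363
[-0.03, 0.05, 0.34] roll 0.03
hull c 310.5 236.0
nut [0.4578413  0.02529719 0.014     ] 71
```

View pics/c6.png

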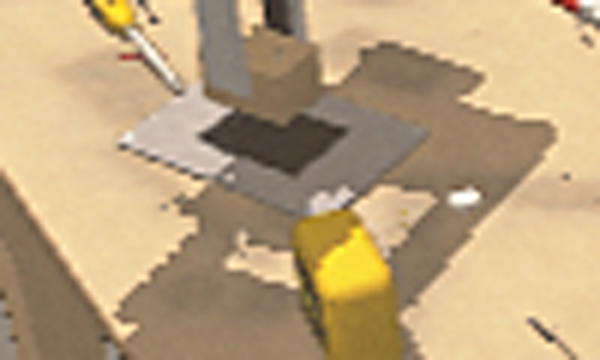

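The pine block is upright above its outline (outline px about (245,172)). The nut is about 8.5 mm off in +x, so I will mend that later.

{"name": "jog_arm", "arguments": {
  "grip": [1,1,1,1],
  "offset": [
    [0,0.02,0.2],
    [0,0,0.1],
    [0,0,0],
    [0,0,0]
  ],
  "roll": [0,0,0,0]
}}

```text
time: 13.3
ee_pos: [0.456, 0.3334, 0.0233]
orientation: [0.521, 0.854, 0.0, 0.0]
ft_force: [0.2, 0.6, 0.0]
grip_width: 0.361
finger_force: 30.0
```

```bash
python3 - <<'E'
from h import *
plan(.4565,.3306,.0185,27)
E
```

```text
at [0.456  0.3334 0.0233] close 27.2 turn -0.2 rows 1 grip 0.361
[-0.05, -0.01, 0.08] roll 0.04
```

{"name": "jog_arm", "arguments": {
  "grip": [1,1,-0.2,-0.2,-0.2],
  "offset": [
    [-0.04,0,0.06],
    [0,0,0],
    [0,0,0],
    [0,0,0],
    [0,0,0]
  ],
  "roll": [0,0,0,0,0]
}}

```text
time: 13.92
ee_pos: [0.457, 0.3312, 0.0197]
orientation: [0.521, 0.854, 0.0, 0.0]
ft_force: [-0.4, 0.3, -0.1]
grip_width: 0.596
finger_force: 0.0
```

{"name": "jog_arm", "arguments": {
  "grip": [-0.2,-0.2,-0.2,-0.2,-0.2],
  "offset": [
    [0,0,-0.3],
    [0,0,-0.7],
    [0,0,-0.9],
    [0,0,-0.9],
    [0,0,0]
  ],
  "roll": [0,0,0,0,0]
}}

```text
time: 14.55
ee_pos: [0.4598, 0.3329, 0.1958]
orientation: [0.521, 0.854, 0.006, 0.003]
ft_force: [0.3, -0.1, 0.5]
grip_width: 0.602
finger_force: 0.0
```

```bash
python3 - <<'E'
from h import *
plan(.457,.025,.15,155.5)
E
```

```text
at [0.4598 0.3329 0.1958] close 27.2 turn -51.7 rows 9 grip 0.602
[-0.5, -0.27, 0.08] roll 0.96
[-0.53, -0.21, 0.08] roll 0.96
[-0.55, -0.16, 0.08] roll 0.96
[-0.56, -0.1, 0.08] roll 0.96
[-0.57, -0.05, 0.08] roll 0.96
[-0.57, 0.01, 0.08] roll 0.96
[-0.57, 0.07, 0.08] roll 0.96
[-0.56, 0.12, 0.08] roll 0.96
[-0.54, 0.18, 0.08] roll 0.96
```

{"name": "jog_arm", "arguments": {
  "grip": [0.1,0.1,0.1,0.1,0.1],
  "offset": [
    [-0.5,-0.27,0],
    [-0.53,-0.21,0],
    [-0.55,-0.16,0],
    [-0.56,-0.1,0.1],
    [-0.57,-0.05,0.2]
  ],
  "roll": [0.96,0.96,0.96,0.96,0.96]
}}

```text
time: 15.18
ee_pos: [0.4552, 0.1589, 0.1697]
orientation: [0.718, 0.696, 0.0, 0.0]
ft_force: [-0.0, -1.3, -0.3]
grip_width: 0.45
finger_force: 0.0
```

{"name": "jog_arm", "arguments": {
  "grip": [0.1,0.1,0.1,0.1,0.1],
  "offset": [
    [-0.57,0.01,0.2],
    [-0.57,0.07,0.2],
    [-0.56,0.12,0.2],
    [-0.54,0.18,0.2],
    [0,0,0]
  ],
  "roll": [0.96,0.96,0.96,0.96,0]
}}

```text
time: 15.8
ee_pos: [0.4527, 0.0214, 0.1202]
orientation: [0.842, 0.539, -0.001, -0.001]
ft_force: [-0.1, 0.7, -0.4]
grip_width: 0.448
finger_force: 0.0
```

{"name": "jog_arm", "arguments": {
  "grip": [0.1,0.1],
  "offset": [
    [0,0,0],
    [0,0,0]
  ],
  "roll": [0,0]
}}

```text
time: 16.05
ee_pos: [0.4542, 0.0238, 0.122]
orientation: [0.841, 0.541, 0.001, 0.0]
ft_force: [0.1, -0.1, 0.9]
grip_width: 0.448
finger_force: 0.0
```

```bash
python3 - <<'E'
from h import *
plan(.457,.025,.0095,155.5)
im=save('top','t7.png');hsv=cv2.cvtColor(im,cv2.COLOR_BGR2HSV)
c=im[190:250,174:234];cv2.imwrite('pics/c7.png',cv2.resize(c,(420,420),interpolation=2))
E
```

```text
at [0.4542 0.0238 0.122 ] close 155.5 turn 0.0 rows 3 grip 0.448
[0.01, 0.01, 0.63] roll -0.0
[0.01, 0.01, 0.63] roll -0.0
[0.01, 0.01, 0.63] roll -0.0
```

View pics/c7.png

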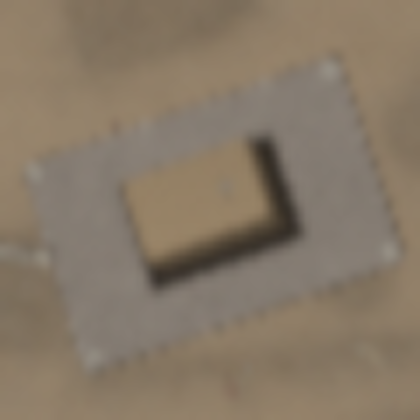

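```bash
python3 - <<'E'
from h import *
print(ray('top',(174+198.5/7-.5,190+201.5/7-.5),.034), proj('top',[.4565,.3307,.004]))
E
```

```text
[0.45660229 0.32903376 0.034     ] [203.79014089 219.97373058]
```

{"name": "jog_arm", "arguments": {
  "grip": [0.1,0.1,0.1,0.1,0.1],
  "offset": [
    [0.01,0,0.63],
    [0.01,0,0.63],
    [0,0,0.5],
    [0,0,0.05],
    [0,0,0]
  ],
  "roll": [0,0,0,0,0]
}}

```text
time: 16.73
ee_pos: [0.4552, 0.0243, 0.0139]
orientation: [0.841, 0.54, 0.001, 0.0]
ft_force: [0.2, 0.7, 1.0]
grip_width: 0.447
finger_force: 0.0
```

{"name": "jog_arm", "arguments": {
  "grip": [1,1,1,1,1],
  "offset": [
    [0,0,0],
    [0,0,0],
    [0,0,0],
    [0,0,0],
    [0,0,0]
  ],
  "roll": [0,0,0,0,0]
}}

```text
time: 17.35
ee_pos: [0.4553, 0.0239, 0.0139]
orientation: [0.842, 0.54, 0.001, 0.001]
ft_force: [-1.1, -0.2, 5.3]
grip_width: 0.007
finger_force: 2.7
```

```bash
python3 - <<'E'
from h import *
s=arm.sense(); p=s['ee_pos']; plan(p[0]-.008,p[1],p[2])
E
```

```text
at [0.4553 0.0239 0.0139] close 155.4 turn 0 rows 1 grip 0.007
[-0.06, -0.12, -0.0] roll 0.0
```

The fingers shut over the top of the nut. I open, go 6 mm lower and close again.

{"name": "jog_arm", "arguments": {
  "grip": [0.1,0.1,0.1,0.1,0.1],
  "offset": [
    [0,0,-0.2],
    [0,0,0],
    [0,0,0.2],
    [0,0,0.1],
    [0,0,0]
  ],
  "roll": [0,0,0,0,0]
}}

```text
time: 17.98
ee_pos: [0.4531, 0.024, 0.0054]
orientation: [0.842, 0.54, -0.001, -0.001]
ft_force: [0.8, 0.9, 0.4]
grip_width: 0.446
finger_force: 0.0
```

```bash
python3 - <<'E'
from h import *
plan(.4573,.025,.0075)
b=save('side','s8.png')[200:270,250:340]
cv2.imwrite('pics/c8.png',cv2.resize(b,None,fx=6,fy=6,interpolation=2))
E
```

```text
at [0.4531 0.024  0.0054] close 155.4 turn 0 rows 1 grip 0.446
[0.04, 0.06, -0.04] roll 0.0
```

View pics/c8.png

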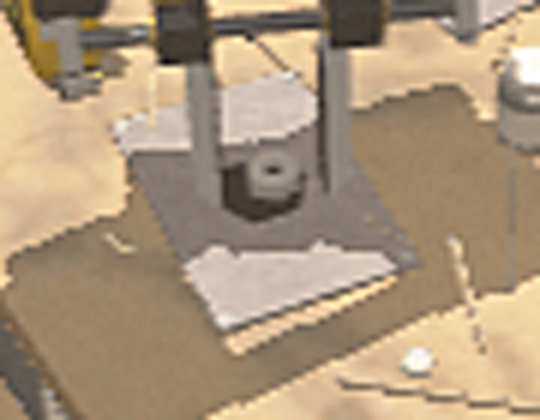

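The nut lies flat between the open fingers. Close.

{"name": "jog_arm", "arguments": {
  "grip": [1,1,1,1,1],
  "offset": [
    [0,0,-0.03],
    [0,0,0],
    [0,0,0],
    [0,0,0],
    [0,0,0]
  ],
  "roll": [0,0,0,0,0]
}}

```text
time: 18.65
ee_pos: [0.4548, 0.0239, 0.0091]
orientation: [0.842, 0.54, 0.0, 0.0]
ft_force: [-1.0, 0.2, 2.2]
grip_width: 0.222
finger_force: 30.0
```

```bash
python3 - <<'E'
from h import *
s=arm.sense(); p=s['ee_pos']; plan(.4485,.0255,p[2])
E
```

```text
at [0.4548 0.0239 0.0091] close 155.4 turn 0 rows 1 grip 0.222
[-0.02, -0.11, -0.0] roll 0.0
```

{"name": "jog_arm", "arguments": {
  "grip": [1,1,1,1,1],
  "offset": [
    [0,0,-0.05],
    [-0.05,-0.11,0],
    [0,0,0],
    [0,0,0.05],
    [0,0,0]
  ],
  "roll": [0,0,0,0,0]
}}

```text
time: 19.27
ee_pos: [0.4472, 0.024, 0.0091]
orientation: [0.842, 0.54, 0.0, 0.0]
ft_force: [-1.4, 0.6, 4.9]
grip_width: 0.215
finger_force: 30.0
```

{"name": "jog_arm", "arguments": {
  "grip": [0.3,0.3,0.3,0.3,0.3],
  "offset": [
    [0,0,0],
    [0,0,0],
    [0,0,-0.4],
    [0,0,-0.8],
    [0,0,-0.8]
  ],
  "roll": [0,0,0,0,0]
}}

```text
time: 19.9
ee_pos: [0.4466, 0.024, 0.1292]
orientation: [0.842, 0.54, -0.001, -0.0]
ft_force: [1.2, 0.3, -0.3]
grip_width: 0.35
finger_force: 0.0
```

```bash
python3 - <<'E'
from h import *
plan(.467,-.313,.15,156.5)
E
```

```text
at [0.4466 0.024  0.1292] close 155.4 turn 1.1 rows 7 grip 0.35
[-0.71, 0.38, -0.05] roll -0.03
[-0.71, 0.38, -0.05] roll -0.03
[-0.71, 0.37, -0.05] roll -0.03
[-0.71, 0.37, -0.05] roll -0.03
[-0.71, 0.37, -0.05] roll -0.03
[-0.71, 0.37, -0.05] roll -0.03
[-0.72, 0.37, -0.05] roll -0.03
```

{"name": "jog_arm", "arguments": {
  "grip": [-0.6,-0.6,-0.6,-0.6,-0.6],
  "offset": [
    [-0.71,0.38,-0.2],
    [-0.71,0.38,-0.2],
    [-0.71,0.37,0],
    [-0.71,0.37,0],
    [-0.71,0.37,0]
  ],
  "roll": [-0.03,-0.03,-0.03,-0.03,-0.03]
}}

```text
time: 20.52
ee_pos: [0.4618, -0.2179, 0.1523]
orientation: [0.837, 0.547, 0.0, -0.0]
ft_force: [0.4, 0.1, 1.0]
grip_width: 0.794
finger_force: 0.0
```

{"name": "jog_arm", "arguments": {
  "grip": [-0.6,-0.6,-0.6,-0.6,-0.6],
  "offset": [
    [-0.71,0.37,0],
    [-0.72,0.37,0],
    [0,0,0.5],
    [0,0,0],
    [0,0,0]
  ],
  "roll": [-0.03,-0.03,0,0,0]
}}

```text
time: 21.15
ee_pos: [0.4684, -0.3124, 0.123]
orientation: [0.835, 0.55, 0.0, 0.0]
ft_force: [0.4, -0.3, -0.7]
grip_width: 0.801
finger_force: 0.0
```

```bash
python3 - <<'E'
from h import *
plan(.467,-.312,.016,156.5)
im=save('top','t9.png')
g=im.max(2)
I=np.indices(g.shape)[::-1]
br=(g>110)&(np.hypot(*(I-np.array([310.5,235])[:,None,None]))<7); ys,xs=np.nonzero(br)
print('nut',ray('top',(xs.mean(),ys.mean()),.014),len(xs))
c=im[219:249,296:326];d=save('side','s9.png')[280:360,350:430]
cv2.imwrite('pics/c9.png',np.hstack([cv2.resize(c,(300,300),interpolation=2),cv2.resize(d,(400,400),interpolation=2)[:300]]))
E
```

```text
at [ 0.4684 -0.3124  0.123 ] close 156.7 turn -0.2 rows 3 grip 0.801
[-0.0, -0.01, 0.59] roll 0.01
[-0.0, -0.01, 0.59] roll 0.01
[-0.0, -0.01, 0.59] roll 0.01
nut [0.4458415  0.02760838 0.014     ] 70
```

View pics/c9.png

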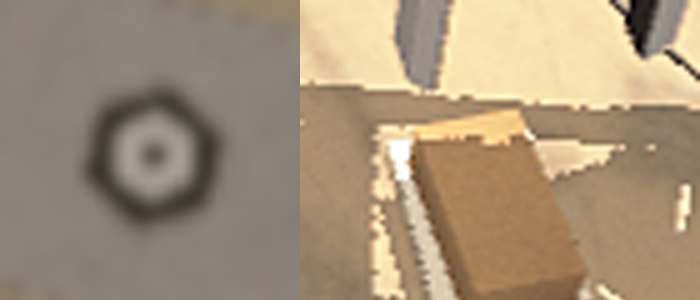

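The nut is now well centred in its outline and the cork block is ready. Descend and grip.

{"name": "jog_arm", "arguments": {
  "grip": [-0.6,-0.6,-0.6,-0.6,-0.6],
  "offset": [
    [0,0,0.6],
    [0,0,0.6],
    [0,0,0.4],
    [0,0,0.12],
    [0,0,0]
  ],
  "roll": [0,0,0,0,0]
}}

```text
time: 21.88
ee_pos: [0.4687, -0.3128, 0.0204]
orientation: [0.835, 0.55, 0.0, 0.001]
ft_force: [-0.1, 0.5, 0.8]
grip_width: 0.798
finger_force: 0.0
```

{"name": "jog_arm", "arguments": {
  "grip": [-0.6,-0.6],
  "offset": [
    [0,0,0],
    [0,0,0]
  ],
  "roll": [0,0]
}}

```text
time: 22.12
ee_pos: [0.469, -0.3133, 0.0209]
orientation: [0.836, 0.549, 0.0, 0.001]
ft_force: [0.8, 0.5, -0.7]
grip_width: 0.801
finger_force: 0.0
```

{"name": "jog_arm", "arguments": {
  "grip": [-0.6,1,1,1,1],
  "offset": [
    [0,0,0.07],
    [0,0,0],
    [0,0,0],
    [0,0,0],
    [0,0,0]
  ],
  "roll": [0,0,0,0,0]
}}

```text
time: 22.75
ee_pos: [0.4682, -0.3127, 0.0152]
orientation: [0.836, 0.549, 0.0, -0.0]
ft_force: [-0.1, 0.6, -0.6]
grip_width: 0.477
finger_force: 29.8
```

{"name": "jog_arm", "arguments": {
  "grip": [1,1,1,1,1],
  "offset": [
    [0,0,-0.3],
    [0,0,-0.7],
    [0,0,-0.8],
    [0,0,-0.8],
    [0,0,0]
  ],
  "roll": [0,0,0,0,0]
}}

```text
time: 23.38
ee_pos: [0.4706, -0.3147, 0.1784]
orientation: [0.836, 0.549, 0.002, 0.006]
ft_force: [0.6, 1.1, -0.7]
grip_width: 0.478
finger_force: 29.8
```

```bash
python3 - <<'E'
from h import *
plan(.6183,.1305,.16,2.1)
d=save('side','s10.png')[220:360,320:460]
cv2.imwrite('pics/c10.png',cv2.resize(d,(490,490),interpolation=2))
E
```

```text
at [ 0.4706 -0.3147  0.1784] close 156.6 turn 25.5 rows 9 grip 0.478
[0.87, -0.08, 0.03] roll -0.47
[0.87, -0.03, 0.03] roll -0.47
[0.87, 0.01, 0.03] roll -0.47
[0.87, 0.05, 0.03] roll -0.47
[0.86, 0.1, 0.03] roll -0.47
[0.86, 0.14, 0.03] roll -0.47
[0.85, 0.18, 0.03] roll -0.47
[0.84, 0.22, 0.03] roll -0.47
[0.83, 0.26, 0.03] roll -0.47
```

View pics/c10.png

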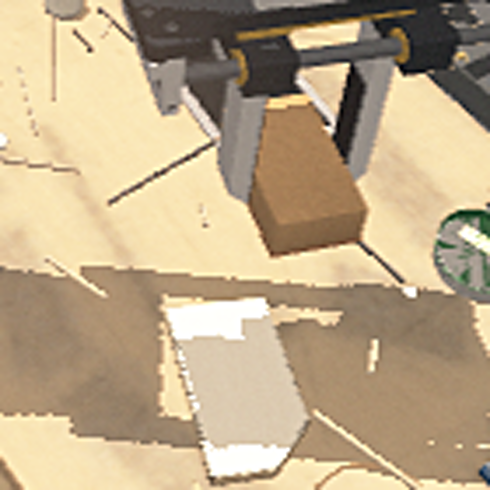

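The cork block is held level and the bare offcut stays put at px (388,332). Carry on to the sanding plate.

{"name": "jog_arm", "arguments": {
  "grip": [1,1,1,1,1],
  "offset": [
    [0.87,-0.08,0.03],
    [0.87,-0.03,0.03],
    [0.87,0.01,0.03],
    [0.87,0.05,0.03],
    [0.86,0.1,0.03]
  ],
  "roll": [-0.47,-0.47,-0.47,-0.47,-0.47]
}}

```text
time: 24.05
ee_pos: [0.5496, -0.0631, 0.1601]
orientation: [0.761, 0.648, -0.001, -0.001]
ft_force: [0.6, 0.4, -0.4]
grip_width: 0.478
finger_force: 29.8
```

{"name": "jog_arm", "arguments": {
  "grip": [1,1,1,1,1],
  "offset": [
    [0.86,0.14,0.03],
    [0.85,0.18,0.03],
    [0.84,0.22,0.03],
    [0.83,0.26,0.03],
    [0,0,0]
  ],
  "roll": [-0.47,-0.47,-0.47,-0.47,0]
}}

```text
time: 24.68
ee_pos: [0.6151, 0.1365, 0.1519]
orientation: [0.693, 0.721, -0.002, -0.002]
ft_force: [-0.5, -0.6, -1.2]
grip_width: 0.473
finger_force: 29.8
```

{"name": "jog_arm", "arguments": {
  "grip": [1,1,1,1,1],
  "offset": [
    [0,0,0.7],
    [0,0,0.7],
    [0,0,0.3],
    [0,0,0],
    [0,0,0]
  ],
  "roll": [0,0,0,0,0]
}}

```text
time: 25.3
ee_pos: [0.6175, 0.1328, 0.0551]
orientation: [0.695, 0.719, 0.001, 0.001]
ft_force: [0.1, 0.2, 0.1]
grip_width: 0.479
finger_force: 29.8
```

```bash
python3 - <<'E'
from h import *
plan(.6183,.1305,.0105,2.1)
E
```

```text
at [0.6175 0.1328 0.0551] close 2.0 turn 0.1 rows 1 grip 0.479
[-0.04, 0.01, 0.74] roll -0.02
```

{"name": "jog_arm", "arguments": {
  "grip": [1,1,1,1,1],
  "offset": [
    [-0.03,0.01,0.4],
    [0,0,0.24],
    [0,0,0],
    [0,0,0],
    [0,0,0]
  ],
  "roll": [0,0,0,0,0]
}}

```text
time: 25.92
ee_pos: [0.6177, 0.1315, 0.0159]
orientation: [0.695, 0.719, 0.001, 0.001]
ft_force: [0.3, -0.5, 0.4]
grip_width: 0.472
finger_force: 29.8
```

{"name": "jog_arm", "arguments": {
  "grip": [1,1,1,-0.1,-0.1],
  "offset": [
    [0,0,0.09],
    [0,0,0],
    [0,0,0],
    [0,0,0],
    [0,0,0]
  ],
  "roll": [0,0,0,0,0]
}}

```text
time: 26.55
ee_pos: [0.6169, 0.1313, 0.0093]
orientation: [0.695, 0.719, 0.0, -0.0]
ft_force: [0.2, 0.4, 0.5]
grip_width: 0.549
finger_force: 0.0
```

{"name": "jog_arm", "arguments": {
  "grip": [-0.4,-0.4,-0.4,-0.4,-0.4],
  "offset": [
    [0,0,0],
    [0,0,-0.4],
    [0,0,-0.8],
    [0,0,-0.9],
    [0,0,-0.9]
  ],
  "roll": [0,0,0,0,0]
}}

```text
time: 27.18
ee_pos: [0.6166, 0.1313, 0.1909]
orientation: [0.695, 0.719, -0.0, -0.0]
ft_force: [1.0, 0.2, 0.2]
grip_width: 0.703
finger_force: 0.0
```

```bash
python3 - <<'E'
from h import *
# offcut pose from the clear pictures: white/pale mask in top after cork removal (s10 time): take new
im=save('top','t11.png'); hsv=cv2.cvtColor(im,cv2.COLOR_BGR2HSV)
m=((hsv[:,:,1]<60)&(hsv[:,:,2]>140)).astype('u1'); R=np.zeros_like(m); R[215:268,405:462]=1; m&=R
n,l,st,ce=cv2.connectedComponentsWithStats(m); k=1+st[1:,4].argmax()
cs,_=cv2.findContours((l==k).astype('u1'),0,1); c0=max(cs,key=cv2.contourArea)
P=np.array([ray('top',p,.01)[:2] for p in c0[:,0]],'f4'); (a,b),(w,h),an=cv2.minAreaRect(P)
print('offcut',a,b,w,h,an+(90 if h>w else 0)); print(st[k])
plan(a,b,.13,an+(0 if h>w else 90))
E
```

```text
offcut 0.4655900299549103 -0.3181665241718292 0.10765720158815384 0.06466583162546158 65.1085433959961
[414 223  38  38 831]
at [0.6202 0.1318 0.2009] close 2.0 turn -26.9 rows 9 grip 0.699
[-0.82, -0.32, 0.13] roll 0.5
[-0.84, -0.27, 0.13] roll 0.5
[-0.85, -0.23, 0.13] roll 0.5
[-0.86, -0.18, 0.13] roll 0.5
[-0.87, -0.14, 0.13] roll 0.5
[-0.88, -0.09, 0.13] roll 0.5
[-0.88, -0.05, 0.13] roll 0.5
[-0.88, -0.0, 0.13] roll 0.5
[-0.88, 0.05, 0.13] roll 0.5
```

{"name": "jog_arm", "arguments": {
  "grip": [-0.9,-0.9,-0.9,-0.9,-0.9],
  "offset": [
    [-0.82,-0.32,0.1],
    [-0.84,-0.27,0.1],
    [-0.85,-0.23,0.1],
    [-0.86,-0.18,0.1],
    [-0.87,-0.14,0.1]
  ],
  "roll": [0.5,0.5,0.5,0.5,0.5]
}}

```text
time: 27.85
ee_pos: [0.53, -0.1199, 0.159]
orientation: [0.783, 0.622, 0.0, 0.0]
ft_force: [-0.0, -0.5, 0.4]
grip_width: 0.951
finger_force: 0.0
```

{"name": "jog_arm", "arguments": {
  "grip": [-0.9,-0.9,-0.9,-0.9,-0.9],
  "offset": [
    [-0.88,-0.09,0.1],
    [-0.88,-0.05,0.1],
    [-0.88,0,0.2],
    [-0.88,0.05,0.2],
    [0,0,0]
  ],
  "roll": [0.5,0.5,0.5,0.5,0]
}}

```text
time: 28.48
ee_pos: [0.4599, -0.3212, 0.1216]
orientation: [0.845, 0.535, -0.001, -0.001]
ft_force: [-0.4, 0.9, -0.3]
grip_width: 0.946
finger_force: 0.0
```

{"name": "jog_arm", "arguments": {
  "grip": [-0.9,-0.9,-0.9,-0.9,-0.9],
  "offset": [
    [0,0,0.7],
    [0,0,0.4],
    [0,0,0],
    [0,0,0],
    [0,0,0]
  ],
  "roll": [0,0,0,0,0]
}}

```text
time: 29.1
ee_pos: [0.4632, -0.319, 0.0592]
orientation: [0.843, 0.538, 0.001, 0.002]
ft_force: [-1.4, 0.4, -0.3]
grip_width: 0.95
finger_force: 0.0
```

```bash
python3 - <<'E'
from h import *
plan(.4656,-.3182,.0045,155.1)
E
```

```text
at [ 0.4632 -0.319   0.0592] close 155.1 turn 0.0 rows 2 grip 0.95
[0.01, 0.01, 0.46] roll -0.0
[0.01, 0.01, 0.46] roll -0.0
```

{"name": "jog_arm", "arguments": {
  "grip": [-0.9,-0.9,-0.9,-0.9,-0.9],
  "offset": [
    [0.01,0.02,0.4],
    [0.01,0,0.3],
    [0,0,0.1],
    [0,0,0],
    [0,0,0]
  ],
  "roll": [0,0,0,0,0]
}}

```text
time: 29.72
ee_pos: [0.4642, -0.3185, 0.0101]
orientation: [0.843, 0.537, 0.0, 0.001]
ft_force: [0.1, 0.0, -0.2]
grip_width: 0.953
finger_force: 0.0
```

{"name": "jog_arm", "arguments": {
  "grip": [-0.9,-0.9,1,1,1],
  "offset": [
    [0,0,0.09],
    [0,0,0],
    [0,0,0],
    [0,0,0],
    [0,0,0]
  ],
  "roll": [0,0,0,0,0]
}}

```text
time: 30.35
ee_pos: [0.4638, -0.318, 0.0039]
orientation: [0.843, 0.537, 0.0, 0.0]
ft_force: [-0.2, -0.8, -0.2]
grip_width: 0.667
finger_force: 0.1
```

{"name": "jog_arm", "arguments": {
  "grip": [1,1,1,1,1],
  "offset": [
    [0,0,0],
    [0,0,-0.2],
    [0,0,-0.6],
    [0,0,-0.8],
    [0,0,-0.4]
  ],
  "roll": [0,0,0,0,0]
}}

```text
time: 30.98
ee_pos: [0.4649, -0.319, 0.1282]
orientation: [0.843, 0.537, 0.001, 0.003]
ft_force: [-0.2, -0.2, -0.4]
grip_width: 0.655
finger_force: 30.0
```

```bash
python3 - <<'E'
from h import *
plan(.6248,-.14,.12,169.9)
save('side','s12.png')
E
```

```text
at [ 0.4649 -0.319   0.1282] close 155.0 turn 14.9 rows 5 grip 0.655
[0.77, 0.23, 0.03] roll -0.5
[0.75, 0.27, 0.03] roll -0.5
[0.74, 0.31, 0.03] roll -0.5
[0.72, 0.35, 0.03] roll -0.5
[0.7, 0.38, 0.03] roll -0.5
```

{"name": "jog_arm", "arguments": {
  "grip": [1,1,1,1,1],
  "offset": [
    [0.77,0.23,0],
    [0.75,0.27,0],
    [0.74,0.31,0],
    [0.72,0.35,0],
    [0.7,0.38,0]
  ],
  "roll": [-0.5,-0.5,-0.5,-0.5,-0.5]
}}

```text
time: 31.65
ee_pos: [0.624, -0.1375, 0.1236]
orientation: [0.765, 0.644, -0.0, -0.0]
ft_force: [0.8, -0.8, 0.1]
grip_width: 0.654
finger_force: 30.0
```

{"name": "jog_arm", "arguments": {
  "grip": [1,1,1,1,1],
  "offset": [
    [0,0,0],
    [0,0,0.7],
    [0,0,0.6],
    [0,0,0],
    [0,0,0]
  ],
  "roll": [0,0,0,0,0]
}}

```text
time: 32.28
ee_pos: [0.6237, -0.1397, 0.0473]
orientation: [0.766, 0.643, 0.0, 0.001]
ft_force: [0.4, -0.6, -0.0]
grip_width: 0.654
finger_force: 30.0
```

```bash
python3 - <<'E'
from h import *
plan(.6248,-.14,.009,169.9)
E
```

```text
at [ 0.6237 -0.1397  0.0473] close 170.0 turn -0.1 rows 1 grip 0.654
[-0.0, 0.02, 0.64] roll 0.01
```

{"name": "jog_arm", "arguments": {
  "grip": [1,1,1,1,1],
  "offset": [
    [0,0.01,0.35],
    [0,0,0.2],
    [0,0,0],
    [0,0,0],
    [0,0,0]
  ],
  "roll": [0,0,0,0,0]
}}

```text
time: 32.9
ee_pos: [0.6246, -0.1391, 0.014]
orientation: [0.766, 0.643, 0.001, 0.001]
ft_force: [-0.3, 0.2, -0.7]
grip_width: 0.655
finger_force: 30.0
```

{"name": "jog_arm", "arguments": {
  "grip": [1,1,1,-0.6,-0.6],
  "offset": [
    [0,0,0.08],
    [0,0,0],
    [0,0,0],
    [0,0,0],
    [0,0,0]
  ],
  "roll": [0,0,0,0,0]
}}

```text
time: 33.52
ee_pos: [0.6238, -0.1389, 0.008]
orientation: [0.766, 0.643, -0.0, -0.0]
ft_force: [0.4, -0.3, -0.5]
grip_width: 0.794
finger_force: 0.0
```

{"name": "jog_arm", "arguments": {
  "grip": [-0.6,-0.6,-0.6,-0.6,-0.6],
  "offset": [
    [0,0,0],
    [0,0,-0.3],
    [0,0,-0.7],
    [0,0,-0.9],
    [0,0,-0.9]
  ],
  "roll": [0,0,0,0,0]
}}

```text
time: 34.15
ee_pos: [0.6239, -0.1389, 0.1793]
orientation: [0.766, 0.643, 0.0, 0.001]
ft_force: [0.7, 0.3, 0.3]
grip_width: 0.799
finger_force: 0.0
```

{"name": "jog_arm", "arguments": {
  "grip": [-0.6,-0.6,-0.6,-0.6,-0.6],
  "offset": [
    [-0.8,-0.4,-0.2],
    [-0.8,-0.4,0],
    [-0.8,-0.4,0],
    [-0.8,-0.4,0],
    [0,0,0]
  ],
  "roll": [0,0,0,0,0]
}}

```text
time: 34.78
ee_pos: [0.4942, -0.3144, 0.1898]
orientation: [0.768, 0.641, -0.0, 0.001]
ft_force: [-0.1, 0.6, 0.2]
grip_width: 0.799
finger_force: 0.0
```

```bash
python3 - <<'E'
from h import *
im=save('top','t13.png'); c=im[145:265,170:410]
cv2.imwrite('pics/c13.png',cv2.resize(c,(792,396),interpolation=2))
for n,(x,y),z in (('off',(376,180),.014),('sand',(282,173),.028)):
    hsv=cv2.cvtColor(im,cv2.COLOR_BGR2HSV); m=np.zeros(im.shape[:2],'u1')
    v=hsv[y,x].astype(int); r=26; m[y-r:y+r,x-r:x+r]=(np.abs(hsv[y-r:y+r,x-r:x+r].astype(int)-v)<[10,35,30]).all(2)
    n_,l,st,ce=cv2.connectedComponentsWithStats(m,connectivity=4); k=l[y,x]
    cs,_=cv2.findContours((l==k).astype('u1'),0,1); P=np.array([ray('top',p,z)[:2] for p in max(cs,key=cv2.contourArea)[:,0]],'f4')
    print(n,v,cv2.minAreaRect(P))
E
```

```text
off [ 21  36 185] ((0.6246461868286133, -0.13850054144859314), (0.1023261547088623, 0.05888928472995758), 79.90190887451172)
sand [ 16 101 149] ((0.6174437999725342, 0.13155022263526917), (0.04399161413311958, 0.07134489715099335), 6.352352619171143)
```

View pics/c13.png

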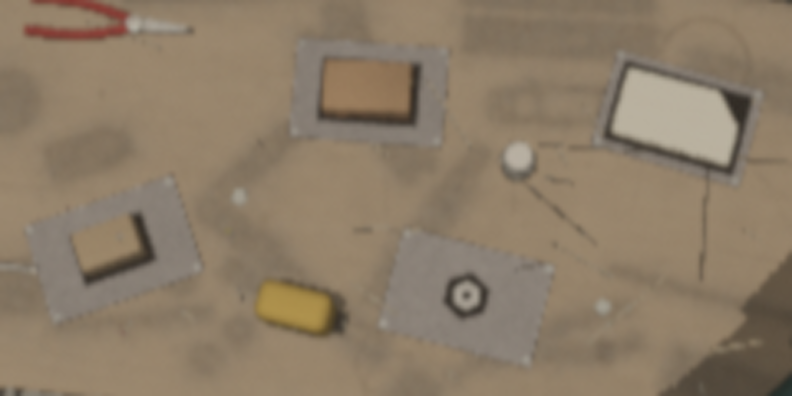

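All four pieces lie flat in their outlines: offcut (376,180), cork (281,172), pine (202,219), nut (311,234). The measured centres are within about 2 mm and the cork block is about 4° off square. The jar and tape measure stand where they were.

```bash
python3 -c "
from station import arm; print(arm.sign_off())"
```

```text
the job is handed in; nothing more can be done
None
```

The job is handed in: all four pieces lie flat in their outlines, each centre measured within about 4 mm and angles within about 4°, and the jar and tape measure look untouched; the hand-in gave back no verdict.

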